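# Take a thermometer reading of the copper blank

## Task

Pull the yellow thermometer up out of its charging dock, point its nose squarely at the middle of the copper disc from about 10 cm away, and hold it still there for two seconds without touching either disc or its stand. Then set it down gently, standing upright and let go, in the middle of the green mat. Leave the jars, dish, box, tweezers and hammer where they are.

Things in the scene. Friction and masses are not known exactly. Their poses are not given: they have to be found in the camera images.
- thermometer: pistol-shaped infrared thermometer, 0.2 to 0.33 kg, standing in the dock. Origin: centre of the underside of its foot; z up, nose along its own -x. Black round foot 60 wide, 16 high, its upper 8 tapering to 52; black handle 36 (x) x 28 (y), up to z 105; yellow head above: x -70 to 50, 36 wide in y, z 105 to 145. Docked, origin 6 above the table, axes within 0.05 rad of the dock's.
- thermometer_head (a point): middle of the yellow head, the place to grip it from above across its 36 mm width, near its balance line: (0, 0, 125) in the thermometer's frame, same axes
- thermometer_nose (a point): centre of the lens at the tip of the nose, a black ring 32 wide, 10 long in front of the head: (-80, 0, 125) in the thermometer's frame, same axes (it looks along -x)
- dock: fixed black charging dock, 76 square, 26 high; grey blocks 30 high on its +-y sides (116 over all). Origin: centre of underside, z up. Its pocket, 64 square, floor 6 above the table, holds the foot; two sprung catches press over the foot's taper from +-y and yield to a straight upward pull of 8 to 15 N; free after about 12, clear of the walls after 25.
- copper_stand: fixed stand of two sand-coloured bricks, 110 (x) x 90 (y) x 60 high, carrying the copper disc on a white tilted plaque (84 square, top edge about 145 above the table). Origin: centre of its underside, z up. The plaque faces its own +x, that is away from the robot, and upward. It may stand left or right of the other stand.
- copper_disc: copper-coloured disc, 52 diameter, on the white plaque. Origin: centre of its face, 105 above the table; its own x axis is the outward normal of the face, 30 degrees above level, y level.
- steel_stand: the other stand, the same but with a dark grey steel disc: not to be measured
- mat: fixed green mat, 140 x 140, 4 thick, origin at the centre of its underside, z up
- tin_dish: shallow aluminium dish, 68 wide, 18 high; loose, to be left alone. Origin: centre of its underside
- ring_box: clear open plastic box, 115 x 85 x 32 high; loose, to be left alone. Origin: centre of its underside
- tweezers: steel tweezers lying flat, 148 long, 8 high; loose, to be left alone. Origin: centre of its underside
- gold_jar: small glass jar with gold lid, 60 wide, 75 high; loose, to be left alone. Origin: centre of its underside
- jar_a: glass jar with white lid, 90 wide, 130 high; loose, to be left alone. Origin: centre of its underside
- jar_b: glass jar with white lid, 100 wide, 150 high; loose, to be left alone. Origin: centre of its underside
- hammer: hammer lying flat, 200 long; loose, to be left alone. Origin: under its middle
Not all that is in view belongs to the job. Leave any blue look-alike of the thermometer alone.

How it is judged:
On the way, in this order (a step that is already met when the one before it is completed fails the run):
1. the thermometer is lifted clear out of its dock (z of thermometer in the frame of dock above 0.05 m), for 0.1 s.
2. its nose is 60 to 140 mm from the copper disc, aimed within 18 mm of the centre each way and 0.35 rad of square, held still (under 0.02 m/s, 0.15 rad/s) for 1.5 s (x of copper_disc in the frame of thermometer_nose between -0.14 and -0.06 m and y of copper_disc in the frame of thermometer_nose between -0.018 and 0.018 m and z of copper_disc in the frame of thermometer_nose between -0.018 and 0.018 m and x of thermometer_nose in the frame of copper_disc above 0.05 m and angle between the x axis of thermometer and the x axis of copper_disc, either way round below 0.35 rad and linear speed of thermometer below 0.02 m/s and angular speed of thermometer below 0.15 rad/s and contact force between thermometer and the fingers above 1 N), for 1.5 s.
At the end, for the whole second after the job is handed in: The thermometer stands upright (within 0.08 rad), at rest and released on the green mat, its foot's centre within 40 mm of the mat's centre along each side (x of thermometer in the frame of mat between -0.04 and 0.04 m and y of thermometer in the frame of mat between -0.04 and 0.04 m and z of thermometer in the frame of mat between 0 and 0.01 m and angle between thermometer's own z axis and vertical below 0.08 rad and linear speed of thermometer below 0.02 m/s and angular speed of thermometer below 0.15 rad/s); the robot touches nothing.
It fails at once if the copper stand or its disc is touched (contact force between copper_stand and anything else above 1 N).
It fails at once if the steel stand or its disc is touched (contact force between steel_stand and anything else above 1 N).
It fails at once if the thermometer is dropped or banged onto the mat (moving faster than 0.4 m/s within 25 mm above it) (x of thermometer in the frame of mat between -0.1 and 0.1 m and y of thermometer in the frame of mat between -0.1 and 0.1 m and z of thermometer in the frame of mat below 0.029 m and linear speed of thermometer above 0.4 m/s).
It fails at once if a jar, the dish, the box, the tweezers or the hammer is moved by more than 30 mm (distance of any of tin_dish, ring_box, tweezers, gold_jar, jar_a, jar_b, hammer from where it was at the start of the episode above 0.03 m).
It also fails if it takes over 54 s, if anything falls off the work surface, if the arm or the gripper's body presses on something with over 40 N, if the wrist force passes 120 N, or if a joint passes its speed limit or range.

## Robot

A 6-joint arm with a two-finger parallel gripper is mounted at the origin on the work surface. World frame = base frame: x ahead of the robot, y to its left, z up, the work surface at z = 0. Lengths are in m, angles in rad, forces in N, time in s.
With the tool pointing down it reaches from about 0.3 to 0.775 m from the base axis. Payload 14.6 kg.
Tool frame: the origin (TCP) lies on the centre line of the jaws, within the pads' length; the fingertips stand 11 mm ahead of it and the grasp point (between the pads) lies 8 mm behind it; y points along the fingers, x is the direction in which the jaws open and shut, and the axes are right-handed (so a half turn about y gives the same grasp; the last joint's range is limited). The gripper opens to 94 mm and grips with 3 to 60 N. Pads are 16 mm wide; open, the fingers measure 119 mm over their backs; the gripper's body (75 mm by 177 mm) begins 78 mm behind the grasp point.
Start: joints at [-1.31, 0.3, 1.521, -0, 1.321, -0.067], TCP at [0.177, -0.521, 0.216] pointing down, gripper open.
Joint ranges: [-3.03, 3.03], [-0.79, 2.21], [0.23, 2.52], [-1.04, 4.18], [0, 3.07], [-2.55, 2.55]. Speed limits (rad/s): [2.22, 2.22, 2.57, 3.14, 3.14, 3.14].

## Interface

Orientations are given as [roll, pitch, yaw] about the fixed x, y, z axes, in that order (R = Rz(yaw) Ry(pitch) Rx(roll)).
In Python, from station import ctrl, imaging gives the robot as it stands. The module is installed in compiled form; this text tells all that it offers.
- The arm moves only by the tool apply_moves, never from a script. Its argument "deltas" is a list of rows, each an object with "dp": the shift along the tool's x, y, z in m, a list of three; "roll": the turn about the tool's y in rad; "grip": the closure, from -1 (fully open) to 1 (shut). In form: [{"dp": [tx, ty, tz], "roll": roll, "grip": grip}, ...]. A call has 1 to 10 rows; each row shifts and turns the commanded pose from where the row before left it, along the tool's axes as they then stand; what a row does not reach is not made up. A row lasts 1/8 s, in which the tool goes at most 62.5 mm and 10.7 degrees, less where a joint would pass 70% of its speed; a pose out of reach is approached as far as the arm can. A call with a gripper value outside its range is refused whole. The fingers move at their own pace and stop on an object; "newtons" is the grip in N (left out, the last holds). Time passes only in rows, so rows that do not move let the fingers close. It gives the time, the measured TCP pose, the force and the opening at its end, in the units of the state.
- ctrl.get_obs(): the state, without advancing time (a new reading comes with each control period).
- imaging.camera(name): name is "scene" or "top"; returns the picture (480x640x3 uint8, blue, green, red); there is no depth.
- imaging.camera_info(name): a dict with "K" (3x3 intrinsics, pixels), "world_from_camera" (4x4, takes a point from camera to world coordinates). Camera axes: x right, y down, z forward; pixel columns grow to the right and rows downward; lengths in m; the calibration is good to about 2 mm. A picture is of the moment at which its call begins. camera_info takes no time and is no camera call.
- ctrl.hand_in(): hands the job in, once; it reports no verdict.
The state is a dict: "time_s": time; "qpos": joint angles; "joint_vel": joint speeds; "tau": joint torques, N m; "ee_pos": TCP position; "eef_rot": TCP orientation; "force": force on the tool from outside, world axes, zero at the start; "moment": the same for the moment, N m; "grip_width": finger opening in m.
Only numpy, scipy, OpenCV 4.12 (cv2) and the standard library are available. Lean on these libraries where they do the work, as an engineer would, in place of code of your own. Each camera call takes 0.05 s, during which the arm holds its last target. There are 200 camera calls.

## Working session

There is one attempt and no reset: what is moved stays moved. The work goes in short steps, Python scripts to look and compute and a tool call to move; the robot and the scene stay as the last step left them, time stands still between calls to the robot, and variables do not carry over. Pictures are saved under pics/ and viewed, about 8 in all and at most 12, crops included, and the job is handed in when it is done.

Besides the shell and the picture viewer there is one more tool, called after "Call:" as name([rows], argument=value, ...), one row to a line, values as JSON. apply_moves: Moves the arm, as the interface text tells. Its arguments: {"type":"object","properties":{"deltas":{"type":"array"},"newtons":{"type":"number"}},"required":["deltas"]}

```bash
mkdir -p pics; ls
python3 - <<'E'
from station import ctrl, imaging
import cv2, numpy as np
np.set_printoptions(precision=4,suppress=True)
o=ctrl.get_obs(); print(o)
for n in("scene","top"):
    im=imaging.camera(n); cv2.imwrite(f"pics/{n}0.png",im); i=imaging.camera_info(n); print(n,i)
E
```

```text
pics
{'time_s': 0.0, 'qpos': array([-1.3096,  0.3005,  1.5216, -0.    ,  1.3207, -0.0666]), 'joint_vel': array([-0.0021, -0.0024, -0.0014, -0.0017, -0.0007, -0.0007]), 'tau': array([  0.0017, -53.1811, -35.2743,   0.0709,   0.0243,  -0.0001]), 'ee_pos': array([ 0.177 , -0.5205,  0.2159]), 'eef_rot': array([-1.5707,  0.0012, -1.243 ]), 'force': array([ 0.0994,  0.6016, -0.2307]), 'moment': array([-0.0367, -0.013 ,  0.0556]), 'grip_width': 0.09406110809314053}
scene {'K': array([[440.6629,   0.    , 325.1523],
       [  0.    , 440.6629, 235.7597],
       [  0.    ,   0.    ,   1.    ]]), 'world_from_camera': array([[ 0.8244,  0.4395, -0.3567,  1.0236],
       [ 0.5659, -0.6284,  0.5337, -0.7148],
       [ 0.0104, -0.6418, -0.7668,  1.0888],
       [ 0.    ,  0.    ,  0.    ,  1.    ]])}
top {'K': array([[472.485 ,   0.    , 316.3208],
       [  0.    , 472.485 , 247.2415],
       [  0.    ,   0.    ,   1.    ]]), 'world_from_camera': array([[ 0.0187, -0.995 ,  0.0985,  0.4566],
       [-0.9998, -0.018 ,  0.0073, -0.0414],
       [-0.0055, -0.0986, -0.9951,  1.1894],
       [ 0.    ,  0.    ,  0.    ,  1.    ]])}
```

View pics/scene0.png

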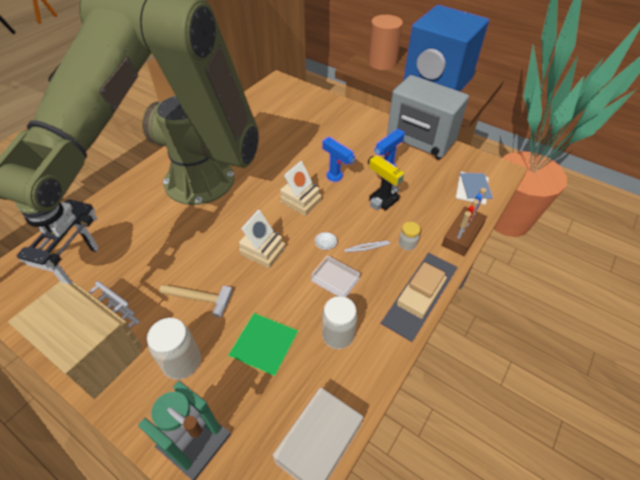

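View pics/top0.png

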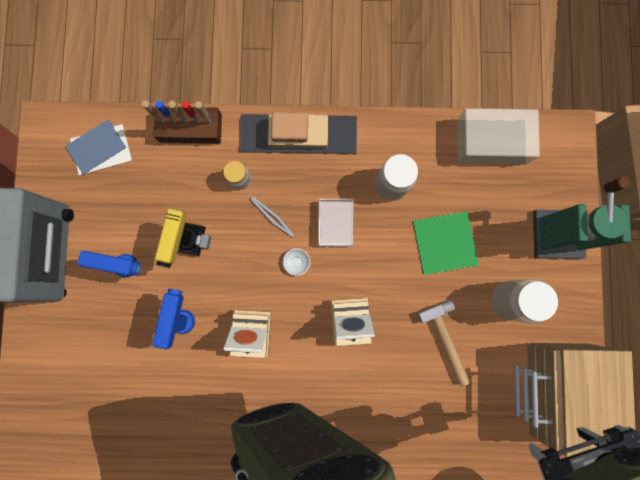

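The yellow thermometer is at about top (170,237) and scene (385,172). The copper stand is at about top (246,338) and the mat at (446,243). Next I'll measure these and crop the thermometer to see which way the nose points.

```bash
cat > h.py <<'E'
import cv2, numpy as np
from station import ctrl, imaging
np.set_printoptions(precision=4,suppress=True)
I={n:imaging.camera_info(n) for n in("scene","top")}
def plane(n,uv,z):
    T=I[n]["world_from_camera"]; d=T[:3,:3]@np.linalg.inv(I[n]["K"])@np.array([uv[0],uv[1],1.]); o=T[:3,3]
    return o+d*(z-o[2])/d[2]
def proj(n,p):
    T=np.linalg.inv(I[n]["world_from_camera"]); q=I[n]["K"]@(T[:3,:3]@np.asarray(p)+T[:3,3]); return q[:2]/q[2]
def two(a,b):
    A=[];B=[]
    for n,uv in(("scene",a),("top",b)):
        T=I[n]["world_from_camera"]; d=T[:3,:3]@np.linalg.inv(I[n]["K"])@np.array([uv[0],uv[1],1.]); d/=np.linalg.norm(d)
        P=np.eye(3)-np.outer(d,d); A.append(P);B.append(P@T[:3,3])
    return np.linalg.solve(A[0]+A[1],B[0]+B[1])
def blobs(im,lo,hi,amin=40):
    m=cv2.inRange(cv2.cvtColor(im,cv2.COLOR_BGR2HSV),lo,hi)
    cs,_=cv2.findContours(m,cv2.RETR_EXTERNAL,cv2.CHAIN_APPROX_NONE)
    return sorted([c for c in cs if cv2.contourArea(c)>amin],key=cv2.contourArea,reverse=True)
def cen(c):
    m=cv2.moments(c); return np.array([m["m10"],m["m01"]])/m["m00"]
YEL=((22,150,90),(34,255,255)); GRN=((55,120,60),(75,255,255)); COP=((3,110,80),(14,255,255))
E
python3 - <<'E'
from h import *
S=cv2.imread("pics/scene0.png");T=cv2.imread("pics/top0.png")
for n,im in(("scene",S),("top",T)):
    for k,r in(("Y",YEL),("G",GRN)):
        c=blobs(im,*r)[:3]
        for q in c: print(n,k,cen(q),cv2.contourArea(q),cv2.minAreaRect(q))
sub={"scene":(270,150,330,210),"top":(220,310,275,365)}
cc={}
for n,im in(("scene",S),("top",T)):
    x0,y0,x1,y1=sub[n]; 
    for q in blobs(im[y0:y1,x0:x1],(0,150,60),(12,255,255),30): print(n,"C",cen(q)+[x0,y0],cv2.contourArea(q),cv2.fitEllipse(q))
def crop(im,b): 
    x0,y0,x1,y1=b; return cv2.resize(im[y0:y1,x0:x1],(400,400),interpolation=cv2.INTER_CUBIC)
a=np.hstack([crop(S,(345,125,425,205+10-10)),crop(T,(140,195,220,275))])
cv2.imwrite("pics/crop1.png",a)
E
```

```text
scene Y [384.9158 169.5095] 489.0 ((384.6538391113281, 169.26925659179688), (36.8875617980957, 16.36365509033203), 33.690067291259766)
scene Y [410.7304 228.8821] 172.5 ((411.0, 229.0), (14.0, 16.0), 90.0)
scene G [263.2863 343.6531] 2328.5 ((262.70001220703125, 342.6000061035156), (50.98234939575195, 52.32398986816406), 26.56505012512207)
top Y [170.4817 236.1025] 976.0 ((170.71786499023438, 236.05810546875), (20.097686767578125, 53.722660064697266), 14.931418418884277)
top G [445.1443 242.4142] 2821.0 ((445.2884521484375, 242.44232177734375), (54.716400146484375, 54.52027893066406), 78.69007110595703)
scene C [299.1022 178.8487] 81.5 ((29.100309371948242, 28.853803634643555), (8.402095794677734, 12.597585678100586), 175.6544647216797)
top C [245.139  336.6763] 189.5 ((25.129127502441406, 26.69120216369629), (11.830476760864258, 20.62877655029297), 87.74219512939453)
```

View pics/crop1.png

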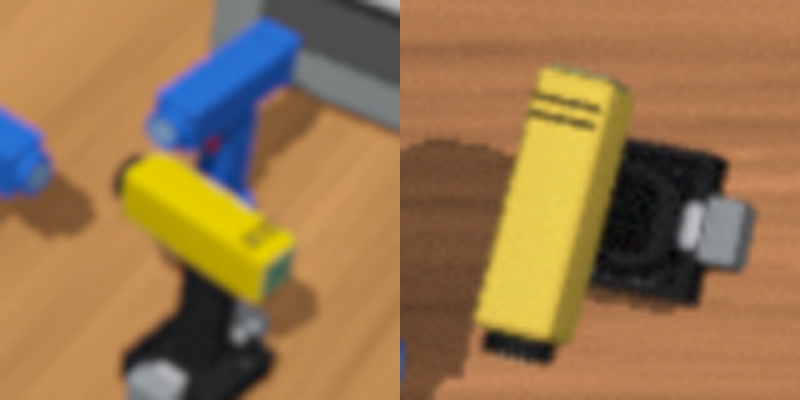

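The crop shows the black nose ring at the lower end in the top view, at about top pixel (163,263). So the nose points towards the robot. I'll use the top-face ends at top pixels (174.2,211.2) for the back and (163.2,260.6) for the front.

Run:
```python
from h import *
b=plane("top",(174.2,211.2),.151);f=plane("top",(163.2,260.6),.151)
d=b-f; print("back",b,"front",f,"len",np.linalg.norm(d),"yaw",np.arctan2(d[1],d[0]),"mid",(b+f)/2)
u=d/np.linalg.norm(d); print("origin est",(b+f)/2+u*.010)
y=np.arctan2(d[1],d[0])
# consistency in scene: project back/front mids
print("proj scene",proj("scene",b),proj("scene",f))
C=two((299.1,178.85),(245.14,336.68));print("copper 2view",C,"plane",plane("top",(245.14,336.68),.105),plane("scene",(299.1,178.85),.105))
for n,p in(("scene",(263.29,343.65)),("top",(445.14,242.41))): print("mat",plane(n,p,.004))
T=cv2.imread("pics/top0.png"); q=blobs(T,*GRN)[0]
for p in cv2.boxPoints(cv2.minAreaRect(q)): print(" mat corner",plane("top",p,.004))
# copper disc ellipse major axis / plaque top edge direction, both views
sub=(220,310,275,365)
a=cv2.resize(T[290:375,205:290+15],None,fx=4,fy=4,interpolation=cv2.INTER_CUBIC)
S=cv2.imread("pics/scene0.png")
b2=cv2.resize(S[150:235,260:345],None,fx=4,fy=4,interpolation=cv2.INTER_CUBIC)
cv2.imwrite("pics/crop2.png",np.hstack([a,b2]))
```

```text
back [0.6343 0.2844 0.151 ] front [0.5236 0.3034 0.151 ] len 0.1123202561135262 yaw -0.16966499142881977 mid [0.579  0.2939 0.151 ]
origin est [0.5888 0.2922 0.151 ]
proj scene [399.5218 173.3095] [372.3308 156.9336]
copper 2view [0.3568 0.1244 0.1009] plane [0.3574 0.124  0.105 ] [0.3594 0.1208 0.105 ]
mat [ 0.596  -0.3627  0.004 ]
mat [ 0.592 -0.357  0.004]
 mat corner [ 0.6452 -0.2767  0.004 ]
 mat corner [ 0.675  -0.4122  0.004 ]
 mat corner [ 0.5392 -0.4373  0.004 ]
 mat corner [ 0.5099 -0.3034  0.004 ]
```

View pics/crop2.png

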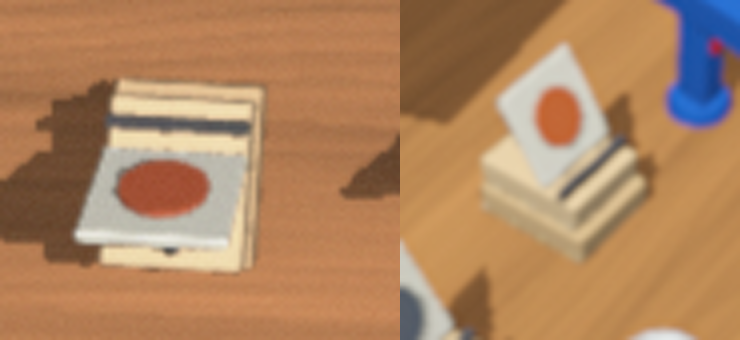

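The top crop shows the copper plaque nearly square to world x. I'll work out its yaw and cross-check the thermometer with a two-view corner.

Run:
```python
from h import *
print("backcorner -y",two((398,176),(181,212.6)))
P=lambda x,y,z: plane("top",(205+x/4,290+y/4),z)
for a,b,z in(((78,233),(229,240),.143),((107,147),(248,152),.070)):
    p,q=P(*a,z),P(*b,z); d=p-q; print(p,q,np.linalg.norm(d),"yaw normal",np.arctan2(d[1],d[0])-np.pi/2,(p+q)/2)
# stand bricks: lower brick right edge
for a,b,z in(((118,82),(264,88),.06),((264,88),(250,268),.03)):
    p,q=P(*a,z),P(*b,z); d=p-q; print("brick",np.arctan2(d[1],d[0]))
```

```text
backcorner -y [0.6338 0.2715 0.1482]
[0.3351 0.1624 0.143 ] [0.333  0.0799 0.143 ] 0.08253219526318463 yaw normal -0.026200476058929167 [0.334  0.1212 0.143 ]
[0.3765 0.1615 0.07  ] [0.3752 0.0788 0.07  ] 0.08275140850373722 yaw normal -0.015923820131999333 [0.3759 0.1201 0.07  ]
brick 1.5490006705116088
brick -0.05023510700924159
```

Call:
apply_moves([
  {"dp": [0, -0.05, 0], "roll": 0, "grip": -1},
  {"dp": [0, -0.04, 0], "roll": -0.18, "grip": -1},
])

```text
time_s: 0.35
ee_pos: [0.1771, -0.5206, 0.3077]
eef_rot: [-1.571, 0.0, -1.06]
force: [-0.1, -0.4, 0.2]
grip_width: 0.0939
```

Call:
apply_moves([
  {"dp": [-0.025, 0, 0.038], "roll": 0, "grip": -1},
  {"dp": [-0.025, 0, 0.038], "roll": 0, "grip": -1},
  {"dp": [-0.025, 0, 0.038], "roll": 0, "grip": -1},
  {"dp": [-0.025, 0, 0.038], "roll": 0, "grip": -1},
  {"dp": [-0.025, 0, 0.038], "roll": 0, "grip": -1},
  {"dp": [-0.025, 0, 0.038], "roll": 0, "grip": -1},
  {"dp": [-0.025, 0, 0.038], "roll": 0, "grip": -1},
  {"dp": [-0.025, 0, 0.038], "roll": 0, "grip": -1},
  {"dp": [-0.025, 0, 0.038], "roll": 0, "grip": -1},
  {"dp": [-0.025, 0, 0.038], "roll": 0, "grip": -1},
])

```text
time_s: 1.6
ee_pos: [0.3879, -0.116, 0.3064]
eef_rot: [-1.571, 0.0, -1.063]
force: [1.1, -0.8, -0.1]
grip_width: 0.0938
```

Call:
apply_moves([
  {"dp": [-0.025, 0, 0.038], "roll": 0, "grip": -1},
  {"dp": [-0.025, 0, 0.038], "roll": 0, "grip": -1},
  {"dp": [-0.025, 0, 0.038], "roll": 0, "grip": -1},
  {"dp": [-0.025, 0, 0.038], "roll": 0, "grip": -1},
  {"dp": [-0.025, 0, 0.038], "roll": 0, "grip": -1},
  {"dp": [-0.025, 0, 0.038], "roll": 0, "grip": -1},
  {"dp": [-0.025, 0, 0.038], "roll": 0, "grip": -1},
  {"dp": [-0.025, 0, 0.038], "roll": 0, "grip": -1},
  {"dp": [-0.025, 0, 0.038], "roll": 0, "grip": -1},
  {"dp": [-0.025, 0, 0.038], "roll": 0, "grip": -1},
])

```text
time_s: 2.85
ee_pos: [0.5985, 0.2871, 0.306]
eef_rot: [-1.571, 0.0, -1.063]
force: [0.6, -0.1, 0.4]
grip_width: 0.094
```

Call:
apply_moves([
  {"dp": [0, 0, 0], "roll": -0.18, "grip": -1},
  {"dp": [0, 0, 0], "roll": -0.18, "grip": -1},
  {"dp": [0, 0, 0], "roll": -0.18, "grip": -1},
  {"dp": [0, 0, 0], "roll": -0.18, "grip": -1},
  {"dp": [0, 0, 0], "roll": -0.18, "grip": -1},
  {"dp": [0, 0, 0], "roll": -0.18, "grip": -1},
  {"dp": [0, 0, 0], "roll": -0.18, "grip": -1},
  {"dp": [0, 0, 0], "roll": -0.18, "grip": -1},
  {"dp": [0, 0, 0], "roll": -0.18, "grip": -1},
  {"dp": [0, 0, 0], "roll": -0.18, "grip": -1},
])

```text
time_s: 4.1
ee_pos: [0.598, 0.2858, 0.306]
eef_rot: [-1.57, 0.001, 0.743]
force: [0.1, 0.2, -0.1]
grip_width: 0.094
```

Call:
apply_moves([
  {"dp": [0, 0, 0], "roll": -0.18, "grip": -1},
  {"dp": [0, 0, 0], "roll": -0.18, "grip": -1},
  {"dp": [0, 0, 0], "roll": -0.18, "grip": -1},
  {"dp": [0, 0, 0], "roll": -0.12, "grip": -1},
  {"dp": [0, 0, 0], "roll": 0, "grip": -1},
])

```text
time_s: 4.72
ee_pos: [0.598, 0.2857, 0.306]
eef_rot: [-1.57, 0.0, 1.396]
force: [-0.4, -0.5, 0.8]
grip_width: 0.094
```

Call:
apply_moves([
  {"dp": [0.007, 0.04, 0], "roll": 0, "grip": -1},
  {"dp": [0, 0.04, 0], "roll": 0, "grip": -1},
  {"dp": [0, 0.03, 0], "roll": 0, "grip": -1},
  {"dp": [0, 0.02, 0], "roll": 0, "grip": -1},
  {"dp": [0, 0, 0], "roll": 0, "grip": -1},
])

```text
time_s: 5.35
ee_pos: [0.5987, 0.2924, 0.1749]
eef_rot: [-1.568, 0.002, 1.395]
force: [-0.6, -0.1, -0.2]
grip_width: 0.0937
```

Run:
```python
from h import *
S=imaging.camera("scene");T=imaging.camera("top")
cv2.imwrite("pics/crop3.png",np.hstack([cv2.resize(S[90:210,335:455],(400,400),interpolation=2),cv2.resize(T[170:290,110:230],(400,400),interpolation=2)]))
```

```text
(no output)
```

View pics/crop3.png

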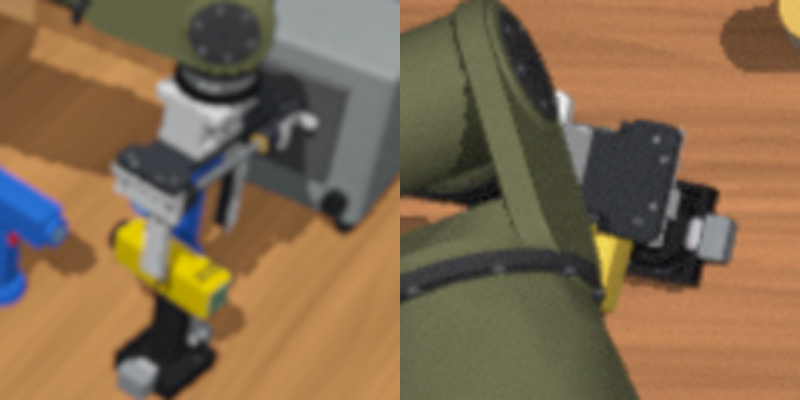

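The jaws straddle the head, with one finger on each side. I'll descend and grip.

Call:
apply_moves([
  {"dp": [0, 0.02, 0], "roll": 0, "grip": -1},
  {"dp": [0, 0.02, 0], "roll": 0, "grip": -1},
  {"dp": [0, 0.012, 0], "roll": 0, "grip": -1},
  {"dp": [0, 0, 0], "roll": 0, "grip": -1},
  {"dp": [0, 0, 0], "roll": 0, "grip": 1},
  {"dp": [0, 0, 0], "roll": 0, "grip": 1},
  {"dp": [0, 0, 0], "roll": 0, "grip": 1},
  {"dp": [0, 0, 0], "roll": 0, "grip": 1},
  {"dp": [0, 0, 0], "roll": 0, "grip": 1},
  {"dp": [0, 0, 0], "roll": 0, "grip": 1},
], newtons=35)

```text
time_s: 6.7
ee_pos: [0.5992, 0.2927, 0.1244]
eef_rot: [-1.571, 0.0, 1.397]
force: [0.8, 0.5, 0.4]
grip_width: 0.0374
```

Call:
apply_moves([
  {"dp": [0, 0, 0], "roll": 0, "grip": 1},
  {"dp": [0, 0, 0], "roll": 0, "grip": 1},
  {"dp": [0, 0, 0], "roll": 0, "grip": 1},
])

```text
time_s: 7.08
ee_pos: [0.5993, 0.2927, 0.1244]
eef_rot: [-1.571, -0.0, 1.397]
force: [-0.2, 0.3, 0.0]
grip_width: 0.0359
```

Gripped, with the opening at 36 mm as expected. Now I'll pull slowly straight up.

Call:
apply_moves([
  {"dp": [0, -0.003, 0], "roll": 0, "grip": 1},
  {"dp": [0, -0.003, 0], "roll": 0, "grip": 1},
  {"dp": [0, -0.003, 0], "roll": 0, "grip": 1},
  {"dp": [0, -0.003, 0], "roll": 0, "grip": 1},
  {"dp": [0, -0.003, 0], "roll": 0, "grip": 1},
  {"dp": [0, -0.003, 0], "roll": 0, "grip": 1},
])

```text
time_s: 7.82
ee_pos: [0.5994, 0.2927, 0.1431]
eef_rot: [-1.571, -0.0, 1.397]
force: [-0.5, -0.0, -3.5]
grip_width: 0.0359
```

Call:
apply_moves([
  {"dp": [0, -0.01, 0], "roll": 0, "grip": 1},
  {"dp": [0, -0.01, 0], "roll": 0, "grip": 1},
  {"dp": [0, -0.02, 0], "roll": 0, "grip": 1},
  {"dp": [0, -0.02, 0], "roll": 0, "grip": 1},
  {"dp": [0, -0.02, 0], "roll": 0, "grip": 1},
  {"dp": [0, -0.02, 0], "roll": 0, "grip": 1},
  {"dp": [0, 0, 0], "roll": 0, "grip": 1},
  {"dp": [0, 0, 0], "roll": 0, "grip": 1},
])

```text
time_s: 8.82
ee_pos: [0.5991, 0.2926, 0.2418]
eef_rot: [-1.57, 0.0, 1.397]
force: [-0.1, -0.7, -3.0]
grip_width: 0.0361
```

Run:
```python
from h import *
print(ctrl.get_obs())
S=imaging.camera("scene");T=imaging.camera("top")
cv2.imwrite("pics/crop4.png",np.hstack([cv2.resize(S[70:210,325:465],(400,400),interpolation=2),cv2.resize(T[170:290,110:230],(400,400),interpolation=2)]))
```

```text
{'time_s': 8.825, 'qpos': array([ 0.3994,  0.5556,  1.1034,  0.    ,  1.4833, -0.9977]), 'joint_vel': array([-0.0006,  0.009 ,  0.0085,  0.0004,  0.0017,  0.0024]), 'tau': array([  0.0216, -71.7089, -38.7709,   0.0431,   0.1224,   0.0008]), 'ee_pos': array([0.5991, 0.2926, 0.2418]), 'eef_rot': array([-1.5702,  0.0004,  1.3971]), 'force': array([-0.1369, -0.701 , -3.0135]), 'moment': array([ 0.0354, -0.1651, -0.0146]), 'grip_width': 0.036143557878704234}
```

View pics/crop4.png

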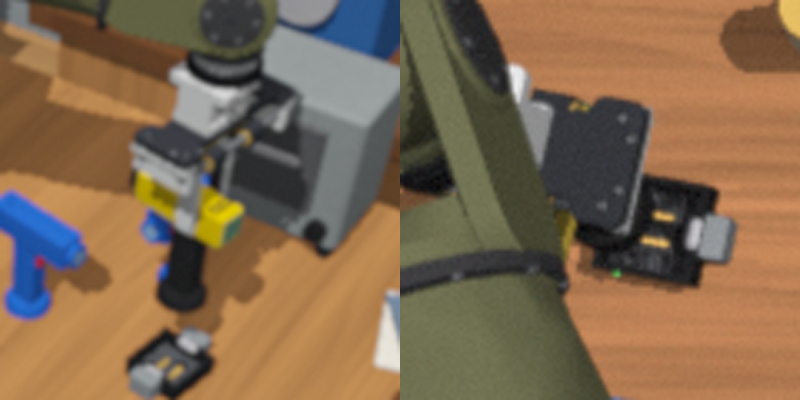

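It is out of the dock and hanging upright, with about 3 N of weight. The commands can't pitch the tool. So I'll tilt the thermometer nose-down in the pads by pivoting its foot edge on the mat under a light grip. First I'll carry it over the mat.

Call:
apply_moves([
  {"dp": [0, -0.03, 0], "roll": -0.15, "grip": 1},
  {"dp": [-0.03, -0.02, 0], "roll": 0, "grip": 1},
  {"dp": [-0.05, 0, 0], "roll": 0, "grip": 1},
  {"dp": [-0.055, 0, 0], "roll": 0, "grip": 1},
  {"dp": [-0.055, 0, 0], "roll": 0, "grip": 1},
  {"dp": [-0.055, 0, 0], "roll": 0, "grip": 1},
  {"dp": [-0.055, 0, 0], "roll": 0, "grip": 1},
  {"dp": [-0.055, 0, 0], "roll": 0, "grip": 1},
  {"dp": [-0.055, 0, 0], "roll": 0, "grip": 1},
  {"dp": [-0.055, 0, 0], "roll": 0, "grip": 1},
])

```text
time_s: 10.18
ee_pos: [0.5878, -0.1739, 0.2919]
eef_rot: [-1.57, -0.0, 1.547]
force: [-0.6, 0.7, -2.2]
grip_width: 0.0362
```

Call:
apply_moves([
  {"dp": [-0.055, 0, 0], "roll": 0, "grip": 1},
  {"dp": [-0.055, 0, 0], "roll": 0, "grip": 1},
  {"dp": [-0.04, 0, 0], "roll": 0, "grip": 1},
  {"dp": [-0.03, 0, 0], "roll": 0, "grip": 1},
  {"dp": [0, 0, 0], "roll": 0, "grip": 1},
  {"dp": [0, 0, 0], "roll": 0, "grip": 1},
])

```text
time_s: 10.92
ee_pos: [0.584, -0.3516, 0.2919]
eef_rot: [-1.57, -0.001, 1.547]
force: [-0.7, -0.2, -1.8]
grip_width: 0.036
```

Call:
apply_moves([
  {"dp": [0, 0.03, -0.03], "roll": 0, "grip": 1},
  {"dp": [0, 0.04, 0], "roll": 0, "grip": 1},
  {"dp": [0, 0.035, 0], "roll": 0, "grip": 1},
  {"dp": [0, 0.025, 0], "roll": 0, "grip": 1},
  {"dp": [0, 0.015, 0], "roll": 0, "grip": 1},
  {"dp": [0, 0.01, 0], "roll": 0, "grip": 1},
  {"dp": [0, 0.004, 0], "roll": 0, "grip": 1},
  {"dp": [0, 0.003, 0], "roll": 0, "grip": 1},
])

```text
time_s: 11.92
ee_pos: [0.6141, -0.353, 0.1311]
eef_rot: [-1.572, 0.001, 1.547]
force: [1.3, 0.6, -2.1]
grip_width: 0.0359
```

Call:
apply_moves([
  {"dp": [0, 0.002, 0], "roll": 0, "grip": 1},
  {"dp": [0, 0.002, 0], "roll": 0, "grip": 1},
  {"dp": [0, 0.002, 0], "roll": 0, "grip": 1},
])

```text
time_s: 12.3
ee_pos: [0.6139, -0.3529, 0.1245]
eef_rot: [-1.571, 0.0, 1.547]
force: [-0.5, 0.1, -1.6]
grip_width: 0.0357
```

Call:
apply_moves([
  {"dp": [0, 0.002, 0], "roll": 0, "grip": 1},
  {"dp": [0, 0.002, 0], "roll": 0, "grip": 1},
  {"dp": [0, 0, 0], "roll": 0, "grip": 1},
], newtons=6)

```text
time_s: 12.68
ee_pos: [0.6144, -0.3531, 0.1217]
eef_rot: [-1.573, 0.001, 1.547]
force: [-0.3, 0.1, 5.3]
grip_width: 0.0363
```

Call:
apply_moves([
  {"dp": [0, -0.0012, 0.0075], "roll": 0, "grip": 1},
  {"dp": [0, -0.0012, 0.0075], "roll": 0, "grip": 1},
  {"dp": [0, -0.0012, 0.0075], "roll": 0, "grip": 1},
  {"dp": [0, -0.0003, 0.0077], "roll": 0, "grip": 1},
  {"dp": [0, -0.0003, 0.0077], "roll": 0, "grip": 1},
  {"dp": [0, -0.0003, 0.0077], "roll": 0, "grip": 1},
  {"dp": [0, 0.0005, 0.0077], "roll": 0, "grip": 1},
  {"dp": [0, 0.0005, 0.0077], "roll": 0, "grip": 1},
  {"dp": [0, 0, 0], "roll": 0, "grip": 1},
])

```text
time_s: 13.8
ee_pos: [0.5523, -0.3515, 0.1238]
eef_rot: [-1.57, -0.0, 1.547]
force: [-0.0, -0.3, -1.1]
grip_width: 0.0359
```

Run:
```python
from h import *
S=imaging.camera("scene");T=imaging.camera("top")
cv2.imwrite("pics/s5.png",S);cv2.imwrite("pics/t5.png",T)
cv2.imwrite("pics/crop5.png",np.hstack([cv2.resize(S[220:400,170:350],(400,400),interpolation=2),cv2.resize(T[180:300,385:505],(400,400),interpolation=2)]))
```

```text
(no output)
```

View pics/crop5.png

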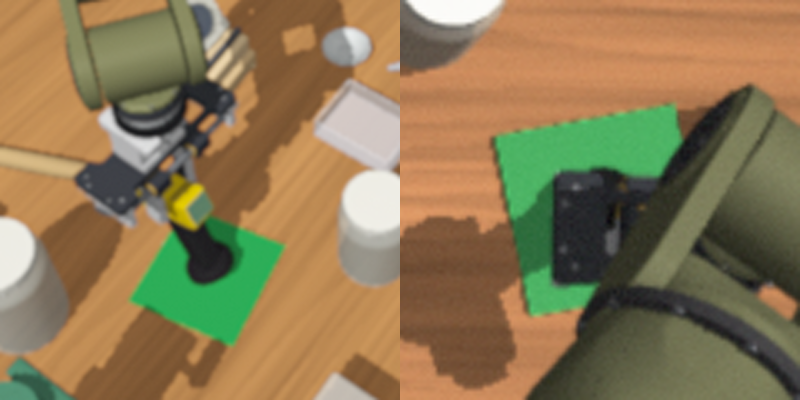

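Run:
```python
from h import *
S=cv2.imread("pics/s5.png")
for q in blobs(S[280:340,230:290],*YEL,10): print(cen(q)+[230,280],cv2.contourArea(q))
print("foot", plane("scene",(264.5,338),.02))
def thermo(o,t,p,yaw=-.024):  # origin o, nose-down tilt t
    c,s=np.cos(t),np.sin(t); R=np.array([[np.cos(yaw),-np.sin(yaw),0],[np.sin(yaw),np.cos(yaw),0],[0,0,1]])@np.array([[c,0,-s],[0,1,0],[s,0,c]]); return o+R@np.array(p)
g=np.array([.5523,-.3515,.1318])
for t in (0,10,20,25,30):
    t=np.radians(t); o=g-thermo(np.zeros(3),t,(.010,0,.126))
    print(round(np.degrees(t)),o,"foot",proj("scene",thermo(o,t,(0,0,.008))),"footfront z",thermo(o,t,(-.03,0,0))[2],"backface",proj("scene",thermo(o,t,(.05,0,.125))),"handlebase",proj("scene",thermo(o,t,(.018,0,.016))))
```

```text
[251.2067 309.8852] 225.0
foot [ 0.5946 -0.3535  0.02  ]
0 [ 0.5423 -0.3513  0.0058] foot [250.2497 328.317 ] footfront z 0.0058 backface [259.7639 316.241 ] handlebase [254.9291 330.4622]
10 [ 0.5643 -0.3518  0.006 ] foot [256.0004 332.4002] footfront z 0.0007682960137845654 backface [259.3351 314.7187] handlebase [260.1835 333.7345]
20 [ 0.586  -0.3523  0.01  ] foot [261.5996 335.8428] footfront z -0.00028207595205120665 backface [258.5368 312.9628] handlebase [265.1695 336.3146]
25 [ 0.5965 -0.3526  0.0134] foot [264.2986 337.2919] footfront z 0.0007004883637541266 backface [258.0053 312.0137] handlebase [267.5195 337.3176]
30 [ 0.6066 -0.3528  0.0177] foot [266.9065 338.5435] footfront z 0.002680799123160731 backface [257.3902 311.0271] handlebase [269.7515 338.1159]
```

The foot centre at scene pixel (264.5,338) puts the tilt at about 25° nose-down. I'll clamp harder, lift and carry it to the copper disc.

Call:
apply_moves([
  {"dp": [0, 0, 0], "roll": 0, "grip": 1},
  {"dp": [0, 0, 0], "roll": 0, "grip": 1},
  {"dp": [0, -0.01, 0], "roll": 0, "grip": 1},
  {"dp": [0, -0.03, 0], "roll": 0, "grip": 1},
  {"dp": [0, -0.04, 0], "roll": 0, "grip": 1},
  {"dp": [0, -0.04, 0], "roll": 0, "grip": 1},
  {"dp": [0.02, -0.035, 0.002], "roll": 0, "grip": 1},
  {"dp": [0.04, -0.02, 0.002], "roll": 0, "grip": 1},
  {"dp": [0.05, 0, 0.004], "roll": 0, "grip": 1},
  {"dp": [0.05, 0, 0.004], "roll": 0, "grip": 1},
], newtons=45)

```text
time_s: 15.15
ee_pos: [0.5444, -0.1897, 0.2999]
eef_rot: [-1.572, 0.0, 1.547]
force: [-0.2, 0.3, -1.5]
grip_width: 0.0359
```

Call:
apply_moves([
  {"dp": [0.05, 0, 0.004], "roll": 0, "grip": 1},
  {"dp": [0.05, 0, 0.004], "roll": 0, "grip": 1},
  {"dp": [0.05, 0, 0.004], "roll": 0, "grip": 1},
  {"dp": [0.05, 0, 0.004], "roll": 0, "grip": 1},
  {"dp": [0.05, 0, 0.004], "roll": 0, "grip": 1},
  {"dp": [0.04, 0, 0], "roll": 0, "grip": 1},
  {"dp": [0.02, 0, 0], "roll": 0, "grip": 1},
  {"dp": [0, 0, 0], "roll": 0, "grip": 1},
  {"dp": [0, 0, 0], "roll": 0, "grip": 1},
])

```text
time_s: 16.27
ee_pos: [0.5322, 0.1182, 0.2991]
eef_rot: [-1.571, 0.0, 1.546]
force: [0.3, -0.7, -2.1]
grip_width: 0.0359
```

Run:
```python
from h import *
print(ctrl.get_obs())
S=imaging.camera("scene");T=imaging.camera("top")
cv2.imwrite("pics/s6.png",S);cv2.imwrite("pics/t6.png",T)
cv2.imwrite("pics/crop6.png",np.hstack([cv2.resize(S[90:230,250:390],(400,400),interpolation=2),cv2.resize(T[180:380,180:380],(400,400),interpolation=2)]))
```

```text
{'time_s': 16.275, 'qpos': array([ 0.1515,  0.2399,  1.4063, -0.0002,  1.4952, -1.3947]), 'joint_vel': array([-0.0094, -0.0005,  0.0023, -0.0004, -0.0015,  0.0025]), 'tau': array([  1.0107, -52.3209, -37.9059,   0.0289,   0.0602,   0.0171]), 'ee_pos': array([0.5322, 0.1182, 0.2991]), 'eef_rot': array([-1.5709,  0.0002,  1.5462]), 'force': array([ 0.2542, -0.7314, -2.065 ]), 'moment': array([ 0.0597, -0.0961, -0.0012]), 'grip_width': 0.035897419319991894}
```

View pics/crop6.png

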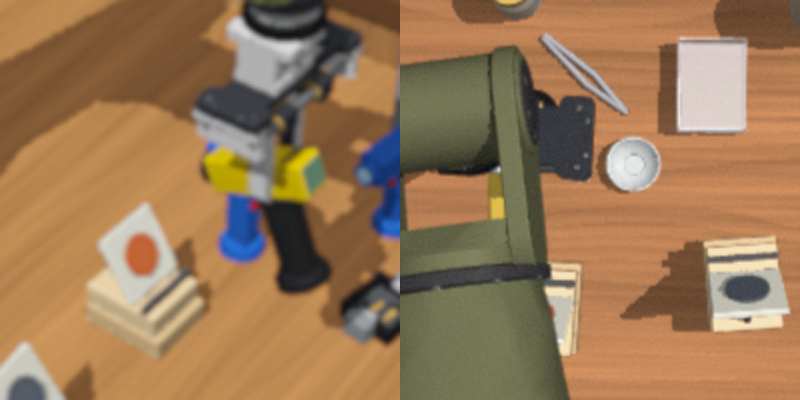

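```bash
cat >> h.py <<'E'
def thermo(o,t,p,yaw=-.024):
    c,s=np.cos(t),np.sin(t); R=np.array([[np.cos(yaw),-np.sin(yaw),0],[np.sin(yaw),np.cos(yaw),0],[0,0,1]])@np.array([[c,0,-s],[0,1,0],[s,0,c]]); return o+R@np.array(p)
E
python3 - <<'E'
from h import *
g=np.array([.5322,.1182,.3071])
print("seen back 359.9,150.5 nose 322.5,147.8 foot 356,186")
for t in (20,25,30):
  for gx in(.005,.01):
    t1=np.radians(t); o=g-thermo(np.zeros(3),t1,(gx,0,.123))
    print(t,gx,*[proj("scene",thermo(o,t1,p)) for p in((.05,0,.125),(-.075,0,.125),(0,0,.008))], thermo(o,t1,(-.08,0,.125))-[.5322,.1182,.2991])
E
```

```text
seen back 359.9,150.5 nose 322.5,147.8 foot 356,186
20 0.005 [359.2141 150.6566] [323.8912 146.7496] [354.1954 184.0091] [-0.0805  0.0019 -0.0192]
20 0.01 [357.7146 150.4907] [322.5664 146.6031] [352.8236 183.7775] [-0.0852  0.002  -0.0209]
25 0.005 [358.7885 149.3776] [324.5771 148.8798] [356.9699 184.477 ] [-0.0779  0.0019 -0.0261]
25 0.01 [357.3293 149.3564] [323.3006 148.8612] [355.6241 184.3676] [-0.0824  0.002  -0.0282]
30 0.005 [358.2628 148.0978] [325.4159 151.004 ] [359.6936 184.698 ] [-0.0746  0.0018 -0.0328]
30 0.01 [356.8557 148.2223] [324.1961 151.1119] [358.3829 184.7132] [-0.0789  0.0019 -0.0353]
```

Call:
apply_moves([
  {"dp": [0, 0.02, 0], "roll": 0, "grip": 1},
  {"dp": [0, 0.03, 0], "roll": 0, "grip": 1},
  {"dp": [0, 0.03, 0], "roll": 0, "grip": 1},
  {"dp": [0, 0.025, 0], "roll": 0, "grip": 1},
  {"dp": [0, 0.015, 0], "roll": 0, "grip": 1},
  {"dp": [0, 0.01, 0], "roll": 0, "grip": 1},
  {"dp": [0, 0, 0], "roll": 0, "grip": 1},
  {"dp": [0, 0, 0], "roll": 0, "grip": 1},
])

```text
time_s: 17.38
ee_pos: [0.5325, 0.1192, 0.1698]
eef_rot: [-1.572, -0.0, 1.547]
force: [-0.2, -0.5, -1.2]
grip_width: 0.0358
```

Run:
```python
from h import *
print(ctrl.get_obs()["ee_pos"])
S=imaging.camera("scene")
cv2.imwrite("pics/s7.png",S)
cv2.imwrite("pics/crop7.png",cv2.resize(S[130:230,270:390],(720,600),interpolation=2))
```

```text
[0.5325 0.1192 0.1698]
```

View pics/crop7.png

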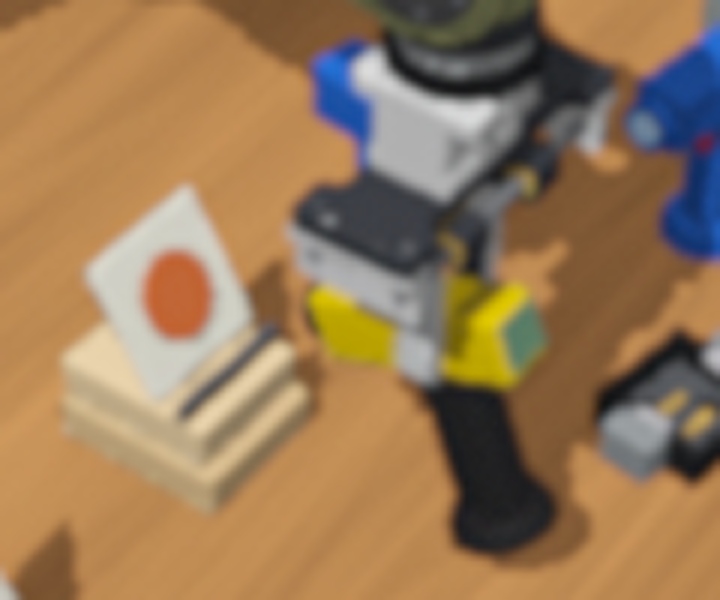

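Run:
```python
from h import *
tcp=np.array([.5325,.1192,.1698]); g=tcp+[0,0,.008]; C=np.array([.358,.122,.105])
crop=lambda p:(proj("scene",p)-[270,130])*6
print("seen low edge 330,355 -> 510,388; back 525,330; foot bottom centre ~505,515; disc",crop(C))
for t in (18,22,25,28):
  for gx in (.004,.01):
    t1=np.radians(t); o=g-thermo(np.zeros(3),t1,(gx,0,.123)); f=lambda *p:thermo(o,t1,p)
    n=f(-.08,0,.125); ax=f(1,0,0)-o; az=f(0,0,1)-o; v=C-n
    print(t,gx,crop(f(-.07,-.018,.105)),crop(f(.05,-.018,.105)),crop(f(.05,0,.125)),crop(f(0,0,.008)),"aim x,z",v@ax,v@az, "y",v@np.cross(az,ax))
```

```text
seen low edge 330,355 -> 510,388; back 525,330; foot bottom centre ~505,515; disc [173.874  290.8172]
18 0.004 [319.4845 347.7727] [508.761  389.4939] [520.8896 335.4065] [486.9987 501.8528] aim x,z -0.10447191014451161 -0.01730821413195553 y -0.0013884043248723766
18 0.01 [310.5336 345.7997] [498.8078 387.2999] [510.8814 333.3553] [477.8033 499.5296] aim x,z -0.09847191014451168 -0.01730821413195551 y -0.0013884043248723788
22 0.004 [324.0378 356.3428] [509.3397 384.5313] [519.1772 329.9272] [499.3806 504.9796] aim x,z -0.10508064908112986 -0.00412378824021748 y -0.0013884043248723686
22 0.01 [315.3092 355.015 ] [499.5608 383.0437] [509.3544 328.5969] [490.307 503.268] aim x,z -0.09908064908112993 -0.004123788240217472 y -0.0013884043248723694
25 0.004 [327.7563 362.7151] [509.5045 380.6613] [517.651  325.7845] [508.5658 506.7859] aim x,z -0.10493267111139083 0.005774838914451802 y -0.0013884043248723755
25 0.01 [319.2188 361.8721] [499.8891 379.7119] [508.0008 325.002 ] [499.6092 505.5419] aim x,z -0.09893267111139088 0.005774838914451807 y -0.001388404324872366
28 0.004 [331.7241 369.0234] [509.4368 376.6761] [515.9215 321.6268] [517.6394 508.1214] aim x,z -0.10426684182268448 0.015652155776079046 y -0.0013884043248723707
28 0.01 [323.3979 368.6648] [500.0128 376.2703] [506.4723 321.3964] [508.8218 507.3516] aim x,z -0.09826684182268448 0.015652155776079056 y -0.001388404324872368
```

The lower edge slope gives a tilt of about 21°, so the aim is about 6–8 mm high. I'll lower 6 mm and hold.

Call:
apply_moves([
  {"dp": [0, 0.003, 0], "roll": 0, "grip": 1},
  {"dp": [0, 0.003, 0], "roll": 0, "grip": 1},
  {"dp": [0, 0, 0], "roll": 0, "grip": 1},
  {"dp": [0, 0, 0], "roll": 0, "grip": 1},
  {"dp": [0, 0, 0], "roll": 0, "grip": 1},
  {"dp": [0, 0, 0], "roll": 0, "grip": 1},
  {"dp": [0, 0, 0], "roll": 0, "grip": 1},
  {"dp": [0, 0, 0], "roll": 0, "grip": 1},
  {"dp": [0, 0, 0], "roll": 0, "grip": 1},
  {"dp": [0, 0, 0], "roll": 0, "grip": 1},
])

```text
time_s: 18.68
ee_pos: [0.5321, 0.1192, 0.163]
eef_rot: [-1.571, -0.0, 1.547]
force: [-1.1, 0.4, -2.1]
grip_width: 0.0357
```

Call:
apply_moves([
  {"dp": [0, 0, 0], "roll": 0, "grip": 1},
  {"dp": [0, 0, 0], "roll": 0, "grip": 1},
  {"dp": [0, 0, 0], "roll": 0, "grip": 1},
  {"dp": [0, 0, 0], "roll": 0, "grip": 1},
  {"dp": [0, 0, 0], "roll": 0, "grip": 1},
  {"dp": [0, 0, 0], "roll": 0, "grip": 1},
  {"dp": [0, 0, 0], "roll": 0, "grip": 1},
  {"dp": [0, 0, 0], "roll": 0, "grip": 1},
  {"dp": [0, 0, 0], "roll": 0, "grip": 1},
  {"dp": [0, 0, 0], "roll": 0, "grip": 1},
])

```text
time_s: 19.92
ee_pos: [0.5321, 0.1192, 0.163]
eef_rot: [-1.571, 0.0, 1.547]
force: [-0.0, 1.0, -2.1]
grip_width: 0.0358
```

Run:
```python
from h import *
print(ctrl.get_obs()["ee_pos"])
S=imaging.camera("scene"); T=imaging.camera("top"); cv2.imwrite("pics/t8.png",T)
cv2.imwrite("pics/crop8.png",cv2.resize(S[135:225,295:375],(711,800))[:600])
for q in blobs(S[150:230,300:375],*YEL,10): print(cen(q)+[300,150],cv2.minAreaRect(q))
```

```text
[0.5321 0.1192 0.163 ]
[349.0622 186.6549] ((50.104061126708984, 36.543148040771484), (12.824468612670898, 18.452985763549805), 4.085616588592529)
[327.5821 186.1184] ((27.299999237060547, 36.400001525878906), (16.994115829467773, 8.497058868408203), 26.56505012512207)
```

View pics/crop8.png

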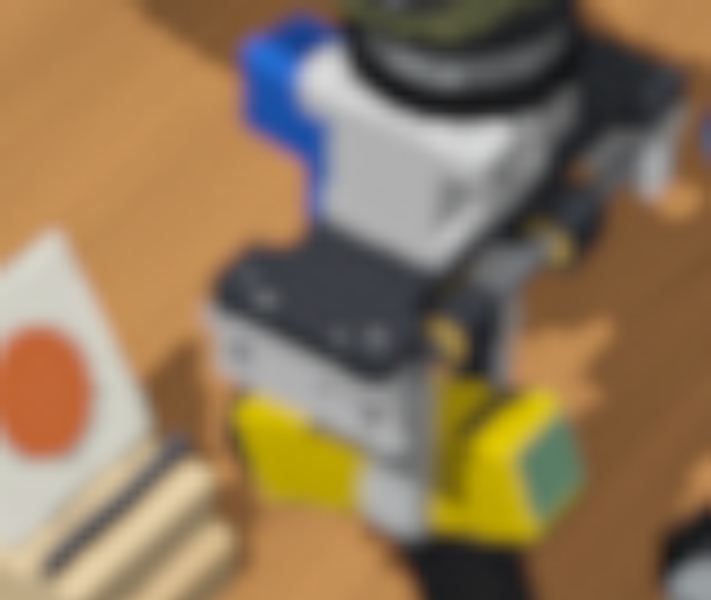

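The thermometer is still tilted at about 20.5° with the aim within a few mm, and it was held for more than 2 s. Next I'll lift it and return to the mat.

Call:
apply_moves([
  {"dp": [0, -0.015, 0], "roll": 0, "grip": 1},
  {"dp": [0, -0.03, 0], "roll": 0, "grip": 1},
  {"dp": [0, -0.04, 0], "roll": 0, "grip": 1},
  {"dp": [0, -0.035, 0], "roll": 0, "grip": 1},
  {"dp": [-0.02, -0.017, 0], "roll": 0, "grip": 1},
  {"dp": [-0.04, 0, -0.003], "roll": 0, "grip": 1},
  {"dp": [-0.05, 0, -0.004], "roll": 0, "grip": 1},
  {"dp": [-0.05, 0, -0.004], "roll": 0, "grip": 1},
  {"dp": [-0.05, 0, -0.004], "roll": 0, "grip": 1},
  {"dp": [-0.05, 0, -0.004], "roll": 0, "grip": 1},
])

```text
time_s: 21.28
ee_pos: [0.5442, -0.1438, 0.3]
eef_rot: [-1.57, -0.0, 1.546]
force: [-0.2, -0.8, -2.0]
grip_width: 0.036
```

Call:
apply_moves([
  {"dp": [-0.05, 0, -0.004], "roll": 0, "grip": 1},
  {"dp": [-0.05, 0, -0.004], "roll": 0, "grip": 1},
  {"dp": [-0.05, 0, -0.003], "roll": 0, "grip": 1},
  {"dp": [-0.045, 0, 0], "roll": 0, "grip": 1},
  {"dp": [-0.023, 0, 0], "roll": 0, "grip": 1},
  {"dp": [0, 0.03, 0], "roll": 0, "grip": 1},
  {"dp": [0, 0.04, 0], "roll": 0, "grip": 1},
  {"dp": [0, 0.04, 0], "roll": 0, "grip": 1},
  {"dp": [0, 0.03, 0], "roll": 0, "grip": 1},
  {"dp": [0, 0.015, 0], "roll": 0, "grip": 1},
])

```text
time_s: 22.52
ee_pos: [0.5496, -0.3598, 0.1432]
eef_rot: [-1.569, -0.001, 1.546]
force: [0.2, -0.3, -2.1]
grip_width: 0.036
```

Call:
apply_moves([
  {"dp": [0, 0.006, 0], "roll": 0, "grip": 1},
  {"dp": [0, 0, 0], "roll": 0, "grip": 1},
])

```text
time_s: 22.78
ee_pos: [0.5508, -0.3597, 0.1397]
eef_rot: [-1.571, 0.001, 1.547]
force: [0.4, 0.6, -1.9]
grip_width: 0.0359
```

Now I'll feel for contact in small steps.

Call:
apply_moves([
  {"dp": [0, 0.003, 0], "roll": 0, "grip": 1},
  {"dp": [0, 0.003, 0], "roll": 0, "grip": 1},
  {"dp": [0, 0.003, 0], "roll": 0, "grip": 1},
  {"dp": [0, 0.003, 0], "roll": 0, "grip": 1},
  {"dp": [0, 0, 0], "roll": 0, "grip": 1},
])

```text
time_s: 23.4
ee_pos: [0.5506, -0.3593, 0.1266]
eef_rot: [-1.57, -0.0, 1.547]
force: [0.1, -0.4, -1.3]
grip_width: 0.036
```

Call:
apply_moves([
  {"dp": [0, 0.002, 0], "roll": 0, "grip": 1},
  {"dp": [0, 0.002, 0], "roll": 0, "grip": 1},
  {"dp": [0, 0, 0], "roll": 0, "grip": 1},
], newtons=15)

```text
time_s: 23.78
ee_pos: [0.5509, -0.3595, 0.1235]
eef_rot: [-1.571, 0.0, 1.547]
force: [-0.6, 0.5, 3.5]
grip_width: 0.0358
```

Call:
apply_moves([
  {"dp": [0, 0, 0], "roll": 0, "grip": 1},
  {"dp": [0, 0, -0.006], "roll": 0, "grip": 1},
  {"dp": [0, 0, -0.006], "roll": 0, "grip": 1},
  {"dp": [0, 0, -0.006], "roll": 0, "grip": 1},
  {"dp": [0, 0, -0.006], "roll": 0, "grip": 1},
  {"dp": [0, 0.0005, -0.006], "roll": 0, "grip": 1},
  {"dp": [0, 0.001, -0.006], "roll": 0, "grip": 1},
  {"dp": [0, 0.0015, -0.006], "roll": 0, "grip": 1},
  {"dp": [0, 0.0015, -0.006], "roll": 0, "grip": 1},
  {"dp": [0, 0.001, 0], "roll": 0, "grip": 1},
], newtons=6)

```text
time_s: 25.02
ee_pos: [0.5997, -0.3606, 0.1181]
eef_rot: [-1.573, 0.001, 1.547]
force: [1.8, 1.0, 7.8]
grip_width: 0.0362
```

Run:
```python
from h import *
print(ctrl.get_obs()["ee_pos"])
S=imaging.camera("scene");T=imaging.camera("top")
cv2.imwrite("pics/crop9.png",np.hstack([cv2.resize(S[270:390,200:320],(400,400),interpolation=2),cv2.resize(T[180:300,385:505],(400,400),interpolation=2)]))
crop=lambda p:(proj("scene",p)-[200,270])*400/120
o=np.array([.594,-.359,.004])
for t in(0,.1,.2): print(t,[crop(thermo(o,t,p)) for p in((0,0,.008),(.05,0,.125),(.05,-.018,.105),(-.07,-.018,.105))])
```

```text
[ 0.5997 -0.3606  0.1181]
0 [array([211.0049, 236.1022]), array([247.7904, 199.2996]), array([233.9225, 230.5622]), array([112.613 , 144.6954])]
0.1 [array([210.2485, 235.5808]), array([233.7978, 187.0221]), array([222.1036, 219.7273]), array([104.3255, 142.7842])]
0.2 [array([209.5098, 235.1111]), array([219.615 , 175.3808]), array([210.0342, 209.3259]), array([ 97.1357, 142.0887])]
```

View pics/crop9.png

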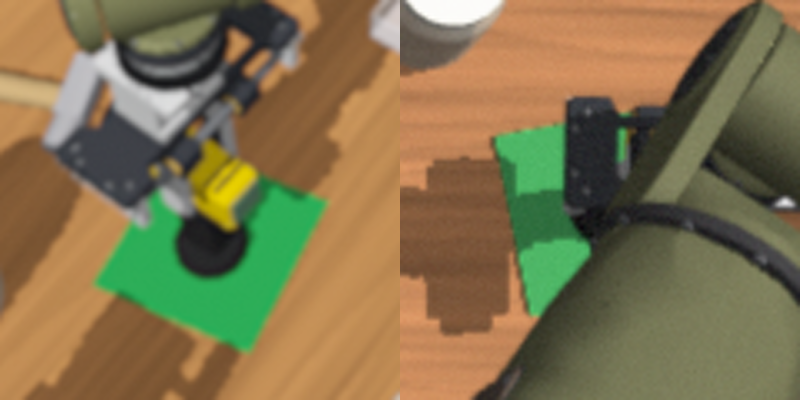

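The thermometer stands nearly upright: its foot is at crop (211,243) and the mat centre at (211,245). I'll release it and retreat straight up.

Call:
apply_moves([
  {"dp": [0, -0.001, 0], "roll": 0, "grip": 1},
  {"dp": [0, 0, 0], "roll": 0, "grip": 1},
  {"dp": [0, 0, 0], "roll": 0, "grip": 0},
  {"dp": [0, 0, 0], "roll": 0, "grip": -0.5},
  {"dp": [0, 0, 0], "roll": 0, "grip": -1},
  {"dp": [0, 0, 0], "roll": 0, "grip": -1},
  {"dp": [0, 0, 0], "roll": 0, "grip": -1},
  {"dp": [0, 0, 0], "roll": 0, "grip": -1},
])

```text
time_s: 26.12
ee_pos: [0.5987, -0.3605, 0.1185]
eef_rot: [-1.571, 0.0, 1.547]
force: [0.2, -0.6, 0.0]
grip_width: 0.0921
```

Call:
apply_moves([
  {"dp": [0, -0.01, 0], "roll": 0, "grip": -1},
  {"dp": [0, -0.02, 0], "roll": 0, "grip": -1},
  {"dp": [0, -0.03, 0], "roll": 0, "grip": -1},
  {"dp": [0, -0.04, 0], "roll": 0, "grip": -1},
  {"dp": [0, -0.04, 0], "roll": 0, "grip": -1},
  {"dp": [0, -0.03, 0], "roll": 0, "grip": -1},
  {"dp": [0, 0, 0.05], "roll": 0, "grip": -1},
  {"dp": [0, 0, 0.05], "roll": 0, "grip": -1},
  {"dp": [0, 0, 0.04], "roll": 0, "grip": -1},
  {"dp": [0, 0, 0], "roll": 0, "grip": -1},
])

```text
time_s: 27.38
ee_pos: [0.4571, -0.3575, 0.2911]
eef_rot: [-1.573, 0.002, 1.545]
force: [0.5, 0.3, -0.3]
grip_width: 0.0938
```

Run:
```python
from h import *
print(ctrl.get_obs()["ee_pos"],ctrl.get_obs()["force"])
S=imaging.camera("scene");T=imaging.camera("top")
cv2.imwrite("pics/crop10.png",np.hstack([cv2.resize(S[270:390,200:320],(400,400),interpolation=2),cv2.resize(T[180:300,385:505],(400,400),interpolation=2)]))
```

```text
[ 0.4571 -0.3575  0.2911] [ 0.4761  0.3359 -0.2995]
```

View pics/crop10.png

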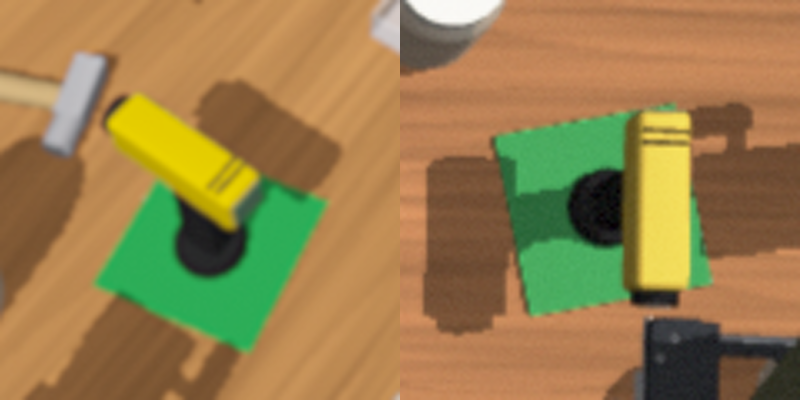

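The thermometer is standing free and upright. Its foot is at about top pixel (447,242), and the mat centre is at (445,242). Handing in.

```bash
python3 -c "
from station import ctrl; print(ctrl.hand_in(), ctrl.get_obs()['time_s'])"
```

```text
the job is handed in; nothing more can be done
the job is handed in; nothing more can be done
```

The thermometer was measured against the copper disc and now stands upright and released on the mat. I handed the job in at about 27.5 s; it gives no verdict.

- **Undocking:** I gripped the yellow head and pulled it straight up out of the dock.
- **Tilting:** The moves cannot pitch the tool. I tilted the thermometer nose-down by pivoting its foot edge on the mat under a light grip. That meant it touched the mat once before the measurement.
- **Measuring:** I held it about 10 cm from the copper disc for a little over 2 s without moving.
    - **Tilt:** The two images there gave about 21° nose-down, roughly 9° off square against a limit of 20°. Earlier estimates were 22–25°.
    - **Aim:** I worked it out to be within about 5 mm of the disc centre. It rests on those tilt estimates, with no independent check.
- **Placing:** I set it down on its foot edge, turned it upright against the mat, released it and backed away.

**Last checks:** The final picture shows it upright, with the foot about 5 mm from the mat's centre and the gripper clear. The force reading was about zero. I saw no contact with either stand, but I did not measure the loose items again at the end.

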